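Scoop plug balls and hold them over the mat

TASK

Take the blue scoop by its black upright grip, scoop at least three of the orange plug balls out of the grey bin with it, and bring them over the green mat so that the crew can pick them from the scoop and plug the empty rack tubes. Finish while still holding the loaded scoop there, over the middle of the mat, at least 10 cm up, level and steady: do not put it down or let go. Do not touch the balls with the gripper, and leave the three standing tubes alone.

Things in the scene. Friction and masses are not known exactly. Their poses are not given: they have to be found in the camera images.
- scoop: the blue scoop, about 160 g, standing on its flat bottom: a pan 100 mm long (x) and 90 mm wide (y) with a black upright grip behind. Origin: centre of the pan's underside; x points out of the open mouth, z up. Floor 3 mm thick; side walls 3 mm thick, 30 mm high from the back to x = 18 mm, then 6 mm high; back wall 34 mm high at x = -48 mm, through which the grip stands; rearmost point x = -64 mm
- scoop_lip (a point): middle of the scoop's front edge, at its underside, 50 mm ahead of the scoop's origin; axes as the scoop's. The full-width lip is a ramp that rises from here to a 5 mm high sill 10 mm behind: balls roll in over it when it is pushed along the bin's floor under them up to the end wall, and stay in while the scoop is level
- scoop_grip (a point): the place to grasp: the centre line of the scoop's black upright grip, 80 mm above the underside and 52 mm behind the scoop's origin. The grip is a plain bar 24 mm (x) by 20 mm (y, pinch it across this) that ends 108 mm above the underside; axes as the scoop's
- scoop_pan (a point): middle of the scoop's pan: 3 mm behind the scoop's origin, 16 mm above its underside; a ball counts as in the scoop when its centre is within 50 mm of this point
- bin_floor (a point): centre of the inner floor, 5 mm above the table, of the fixed grey open parts bin: outside 290 (x) by 110 (y) by 42 mm high, walls 5 mm, inside 280 by 100 mm. x is its long direction; the balls begin in its +x (far) half, the -x half, nearer to the robot, begins empty
- mat: the square green mat on the table, 160 by 160 by 4 mm, fixed, on the robot's left or right. Origin: centre of its underside
- ball1: orange plug ball 1 of 6, all alike: smooth slippery hard plastic, 26 mm diameter, 12 g, free to roll. Origin: its centre
- ball2: orange plug ball 2 of 6, all alike: smooth slippery hard plastic, 26 mm diameter, 12 g, free to roll. Origin: its centre
- ball3: orange plug ball 3 of 6, all alike: smooth slippery hard plastic, 26 mm diameter, 12 g, free to roll. Origin: its centre
- ball4: orange plug ball 4 of 6, all alike: smooth slippery hard plastic, 26 mm diameter, 12 g, free to roll. Origin: its centre
- ball5: orange plug ball 5 of 6, all alike: smooth slippery hard plastic, 26 mm diameter, 12 g, free to roll. Origin: its centre
- ball6: orange plug ball 6 of 6, all alike: smooth slippery hard plastic, 26 mm diameter, 12 g, free to roll. Origin: its centre
- tube_red: loose red tube standing upright on the table, 40 mm diameter, 95 mm tall, to be left alone. Origin: centre of its underside
- tube_blue: loose blue tube standing upright on the table, 48 mm diameter, 90 mm tall, to be left alone. Origin: centre of its underside
- tube_black: loose black tube standing upright on the table, 36 mm diameter, 85 mm tall, to be left alone. Origin: centre of its underside
There are look-alikes about, which are no part of the job. There is more than one size of the mat; the one meant has the size given above.

How it is judged:
By the outcome, as a careful person would: the job done as asked, in the order asked, and still so for the second after the job is handed in, while the arm keeps its last pose, push and grip.
It also fails if it takes over 53 s, if anything falls off the work surface, if the arm or the gripper's body presses on something with over 40 N, if the wrist force passes 120 N, or if a joint passes its speed limit or range.

ROBOT

A 6-joint arm with a two-finger parallel gripper is mounted at the origin on the work surface. World frame = base frame: x ahead of the robot, y to its left, z up, the work surface at z = 0. Lengths are in m, angles in rad, forces in N, time in s.
With the tool pointing down it reaches from about 0.3 to 0.875 m from the base axis. Payload 6.4 kg.
Tool frame: the origin (TCP) lies at the very end of the fingers, on their centre line; the grasp point (between the pads) lies 19 mm behind it; z points along the fingers, y is the direction in which the jaws open and shut (so a half turn about z gives the same grasp; the last joint's range is limited). The gripper opens to 85 mm and grips with 20 to 120 N. Pads are 22 mm wide; open, the fingers measure 114 mm over their backs; the gripper's body (76 mm by 85 mm) begins 54 mm behind the grasp point. The pads swing forward as they close: fully open they stand 13 mm farther back than shut.
Start: joints at [-1.556, 0.181, 1.607, -0, 1.354, -0.206], TCP at [0.126, -0.561, 0.231] pointing down, gripper open.
Joint ranges: [-2.99, 2.99], [-0.89, 2.07], [0.3, 2.58], [-1.14, 4.28], [0, 2.63], [-3.12, 3.12]. Speed limits (rad/s): [2.57, 2.57, 3.01, 3.14, 3.14, 3.14].

INTERFACE

Orientations are given as a unit quaternion [w, x, y, z].
In Python, from bench import telemetry, imaging, ctrl gives the robot as it stands.
- The arm moves only by the shell command python3 -m pendant 'ROWS' [OPENING]. ROWS is JSON, a list that holds one entry, the list of rows, each a list of 6 numbers: the shift along the tool's x, y, z in units of 200 mm (1.0 is 200 mm), then the turn, a rotation vector about the tool's x, y, z in units of pi rad (1.0 is pi rad). In form: [[[tx, ty, tz, rx, ry, rz], ...]]. A call has 1 to 12 rows; each row shifts and turns the pose as measured when the row begins, along the tool's axes as they then stand; what a row does not reach is not made up. A row lasts 1/8 s, in which the tool goes at most 62.5 mm and 10.7 degrees, less where a joint would pass 70% of its speed; a pose out of reach is approached as far as the arm can. A call with a number of a shift or a turn outside -1 to 1 is refused whole. A call with a gripper value outside its range is refused whole. OPENING is the closure, from 0 (fully open) to 1 (shut), set as the call begins (- or left out, the last holds). The fingers move at their own pace and stop on an object; the grip force is fixed at half the most. Time passes only in rows, so rows that do not move let the fingers close. It gives the time, the measured TCP pose, the force and the opening at its end, in the units of the state.
- telemetry.get_obs(): the state, without advancing time (a new reading comes with each control period).
- imaging.camera(name): name is "scene" or "top"; returns a dict with "pixels" (480x640x3 uint8, blue, green, red), "vfov" (degrees; the focal length in pixels is half the picture's height over the tangent of half this angle, whatever the lens; pixels are square), "cx", "cy" (the principal point, pixels), "distortion" ([k1, k2, p1, p2, k3] as OpenCV has them; the pictures are not rectified), "R" (3x3) and "t" (3): a world point X has camera coordinates R X + t. Camera axes: x right, y down, z forward; pixel columns grow to the right and rows downward; lengths in m; the calibration is good to about 2 mm. A picture is of the moment at which its call begins. There is no depth.
- ctrl.hand_in(): hands the job in, once; it reports no verdict.
The state is a dict: "time_s": time; "q": joint angles; "dq": joint speeds; "joint_efforts": joint torques, N m; "eef_pos": TCP position; "eef_rot": TCP orientation; "wrist_force": force on the tool from outside, world axes, zero at the start; "torque": the same for the moment, N m; "opening": opening from 0.0 (shut) to 1.0 (fully open).
Only numpy, scipy, OpenCV 4.12 (cv2) and the standard library are available. Lean on these libraries where they do the work, as an engineer would, in place of code of your own. Each camera call takes 0.05 s, during which the arm holds its last target.

## Working session

There is one attempt and no reset: what is moved stays moved. The work goes in short steps, Python scripts to look and compute and a shell command to move; the robot and the scene stay as the last step left them, time stands still between calls to the robot, and variables do not carry over. Pictures are saved under pics/ and viewed, and the job is handed in when it is done.

```bash
mkdir -p pics; ls
python3 - <<'E'
from bench import telemetry, imaging, ctrl
import cv2
print(telemetry.get_obs())
for n in("scene","top"):
    c=imaging.camera(n); cv2.imwrite(f"pics/{n}0.png",c["pixels"])
    print(n,{k:v for k,v in c.items() if k!="pixels"})
E
```

```text
pics
{'time_s': 0.0, 'q': array([-1.55627243e+00,  1.81528539e-01,  1.60803399e+00,  1.95304899e-06,
        1.35378797e+00, -2.06322309e-01]), 'dq': array([ 0.0001895 ,  0.000186  ,  0.00184699,  0.00146298,  0.0001492 ,
       -0.00165826]), 'joint_efforts': array([-5.36694570e-04, -4.44870365e+01, -3.51336300e+01, -2.77171093e-04,
        9.21595492e-03,  1.71496950e-07]), 'eef_pos': array([ 0.12595368, -0.56046063,  0.23037862]), 'eef_rot': array([-8.74792489e-04,  9.93909201e-01,  1.10198583e-01,  8.51078686e-05]), 'wrist_force': array([-0.42352977, -0.07001662, -0.55421376]), 'torque': array([-0.00895904, -0.01488893, -0.0181182 ]), 'opening': 0.9964568230324511}
scene {'vfov': 42.1718263449823, 'cx': 326.2137920748323, 'cy': 254.17320892343864, 'distortion': array([-0.05505601,  0.        ,  0.        ,  0.        ,  0.        ]), 'R': array([[ 0.87847954,  0.477652  , -0.01105768],
       [ 0.33174229, -0.6264565 , -0.70533631],
       [-0.34383245,  0.61595522, -0.70878658]]), 't': array([-0.4309764 , -0.153888  ,  1.57445106])}
top {'vfov': 54.365735007569036, 'cx': 318.1886880540241, 'cy': 246.0007519752677, 'distortion': array([-0.00612148,  0.        ,  0.        ,  0.        ,  0.        ]), 'R': array([[-0.01559528, -0.99972555, -0.01748192],
       [-0.9843897 ,  0.01841686, -0.17503641],
       [ 0.17531033,  0.01447928, -0.98440674]]), 't': array([-0.03135266,  0.50593262,  0.84738912])}
```

View pics/scene0.png

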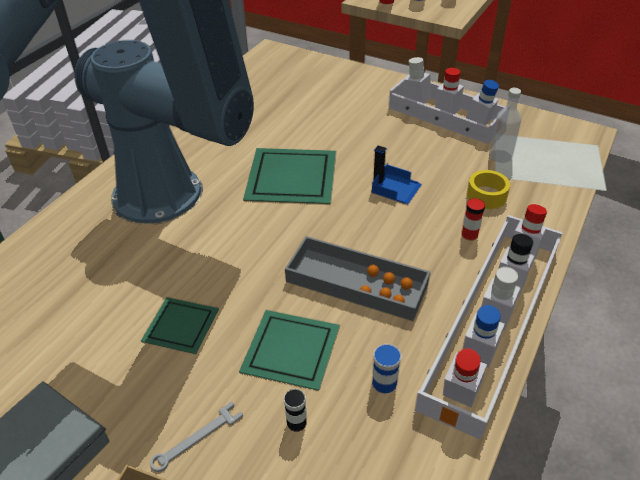

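View pics/top0.png

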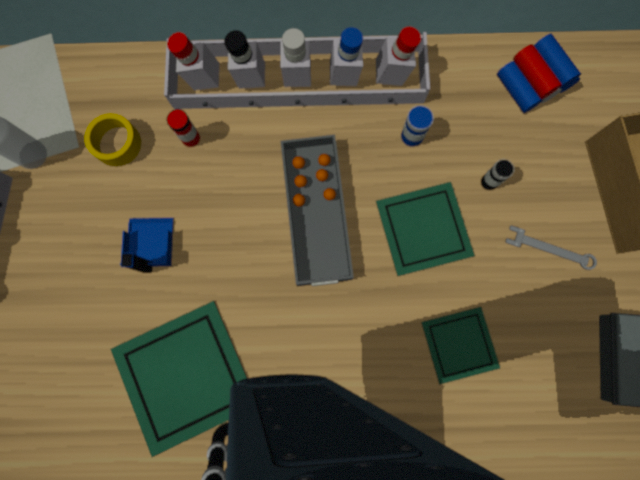

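The scene view shows three green mats, at (292,175), (290,348) and (180,325). The blue scoop is at (397,182), the bin with 6 balls at (358,277), and the standing tubes at red (473,220), blue (386,368) and black (295,410). In the top view the scoop is at (150,243), the bin at (317,210), and the mats at (185,375), (425,228) and (460,345).

```bash
cat > h.py <<'E'
from bench import telemetry, imaging, ctrl
import cv2, numpy as np
def K(c):
    f=240/np.tan(np.radians(c["vfov"])/2); return np.array([[f,0,c["cx"]],[0,f,c["cy"]],[0,0,1.]])
def unproj(c,uv,z):
    p=cv2.undistortPoints(np.array(uv,float).reshape(-1,1,2),K(c),c["distortion"]).reshape(-1,2)
    d=np.c_[p,np.ones(len(p))]@c["R"]; o=-c["R"].T@c["t"]
    return o+d*((z-o[2])/d[:,2])[:,None]
def proj(c,X):
    return cv2.projectPoints(np.array(X,float).reshape(-1,1,3),cv2.Rodrigues(c["R"])[0],c["t"],K(c),c["distortion"])[0].reshape(-1,2)
def crop(c,x0,y0,w,h,s,name):
    cv2.imwrite(name,cv2.resize(c["pixels"][y0:y0+h,x0:x0+w],None,fx=s,fy=s,interpolation=cv2.INTER_CUBIC))
E
python3 - <<'E'
from h import *
t=imaging.camera("top"); s=imaging.camera("scene")
crop(t,105,200,90,75,8,"pics/t_scoop.png"); crop(s,355,130,80,75,8,"pics/s_scoop.png")
crop(t,270,125,95,170,3.5,"pics/t_bin.png"); crop(s,275,230,165,95,4.8,"pics/s_bin.png")
g=t["pixels"].astype(int); m=((g[...,1]>g[...,2]+25)&(g[...,1]>g[...,0]+5)).astype(np.uint8)
m=cv2.morphologyEx(m,cv2.MORPH_CLOSE,np.ones((7,7)))
cs,_=cv2.findContours(m,0,2)
for q in cs:
    if cv2.contourArea(q)>800:
        b=cv2.boxPoints(cv2.minAreaRect(q)); w=unproj(t,b,.004)
        print("mat",b.mean(0),w.mean(0).round(4),[np.linalg.norm(w[i]-w[i-1]).round(3) for i in range(4)])
E
```

```text
mat [460.73584 345.07547] [ 0.3154 -0.3094  0.004 ] [np.float64(0.117), np.float64(0.119), np.float64(0.118), np.float64(0.116)]
mat [182.45074 378.323  ] [0.2626 0.2244 0.004 ] [np.float64(0.216), np.float64(0.23), np.float64(0.218), np.float64(0.222)]
mat [424.78302 227.99057] [ 0.5463 -0.2534  0.004 ] [np.float64(0.158), np.float64(0.161), np.float64(0.16), np.float64(0.156)]
```

View pics/t_scoop.png

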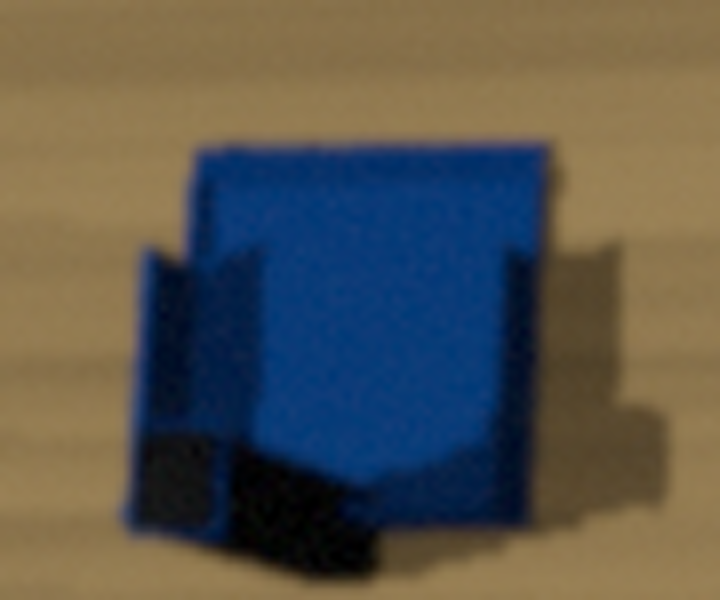

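View pics/s_scoop.png

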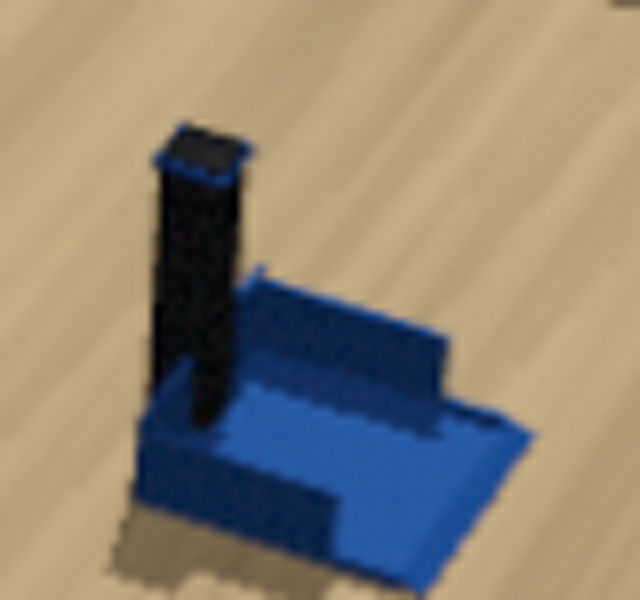

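View pics/t_bin.png

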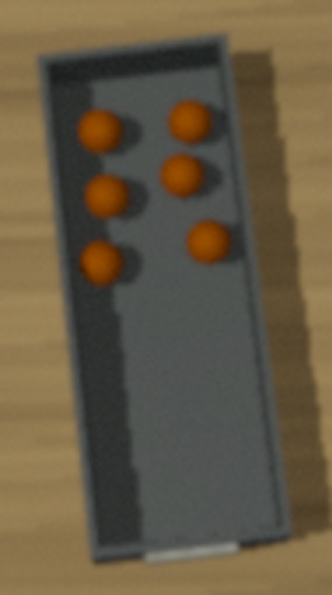

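View pics/s_bin.png

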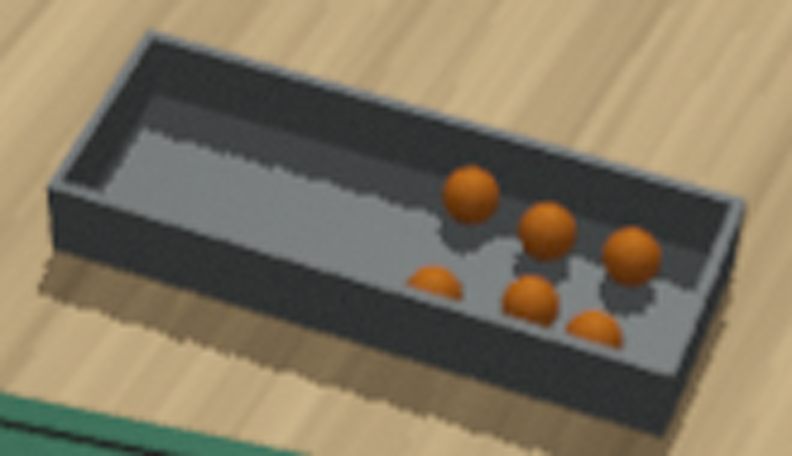

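The crops show the scoop alone: grip at the back, mouth towards world +x, with grip top at scene crop (204,152) and lip corners at (535,435) and (425,592). The bin is empty in its near half, and its six balls are in the far half.

Candidates:
- **Scoop:** the only blue pan with a black grip is at scene (397,182). The blue tubes at (386,368) and in the rack, and the blue and red roll at top (540,72), are not it.
- **Mat:** top (425,228) measures 0.16 m, so that is the one. The others measure 0.22 m and 0.117 m.

Next, fit the poses.

```bash
cat > fit.py <<'E'
from h import *
from scipy.optimize import least_squares
t=imaging.camera("top"); s=imaging.camera("scene")
def cv(p,x0,y0,k): p=np.array(p,float); return (p+.5)/k-.5+[x0,y0]
def fit(obs,p0):
    def r(p):
        c,sn=np.cos(p[2]),np.sin(p[2]); o=[]
        for cam,L,uv in obs:
            L=np.array(L); W=np.c_[p[0]+c*L[:,0]-sn*L[:,1],p[1]+sn*L[:,0]+c*L[:,1],L[:,2]]
            o.append(proj(cam,W)-uv)
        return np.concatenate(o).ravel()
    q=least_squares(r,p0); return q.x,r(q.x).reshape(-1,2)
if __name__=="__main__":
    g=.108
    obs=[(t,[[.05,.045,.003],[.05,-.045,.001],[-.064,.01,g] if 0 else [-.052,0,g]],cv([[193,152],[550,148],[178,480]],105,200,8)),
     (s,[[.05,.045,.002],[.05,-.045,0],[-.052,0,g],[-.05,-.045,0]],cv([[535,435],[425,592],[204,153],[135,502]],355,130,8))]
    p,r=fit(obs,[.5,.2,0]); print("scoop",p,"\n",r.round(1))
    z=.042
    obs=[(t,[[.145,.055,z],[.145,-.055,z],[-.145,-.055,z],[-.145,.055,z]],cv([[38,58],[227,35],[291,535],[95,560]],270,125,3.5)),
     (s,[[-.145,.055,z],[.145,.055,z],[-.145,-.055,z],[.145,-.055,z]],cv([[150,32],[745,203],[50,187],[673,376]],275,230,4.8))]
    p,r=fit(obs,[.55,0,0]); print("bin",p,"\n",r.round(1))
    b=cv([[99,131],[189,122],[106,196],[181,176],[101,263],[208,242]],270,125,3.5)
    w=unproj(t,b,.018); c,sn=np.cos(p[2]),np.sin(p[2])
    d=w[:,:2]-p[:2]; print("balls bin frame",(d@np.array([[c,-sn],[sn,c]])).round(3).tolist())
    print("tubes",unproj(t,[[190,142],[412,138],[490,183]],0).round(3).tolist())
E
python3 fit.py
```

```text
scoop [0.52839472 0.30048643 0.00851234] 
 [[-0.1 -0.7]
 [-0.5 -1.2]
 [-0.5 -0.3]
 [-0.5 -0.3]
 [-0.5  1.1]
 [-0.8 -0.8]
 [-1.   0.4]]
bin [ 0.58366442 -0.03645107  0.10044133] 
 [[-0.4 -1.3]
 [ 0.2 -1.2]
 [ 0.7 -0.4]
 [-1.2 -0.7]
 [-1.2 -0.8]
 [-0.3 -0.9]
 [-1.5 -0.2]
 [-0.6  0. ]]
balls bin frame [[0.103, 0.025], [0.102, -0.027], [0.064, 0.025], [0.07, -0.019], [0.024, 0.032], [0.029, -0.03]]
tubes [[0.74, 0.226, 0.0], [0.738, -0.238, 0.0], [0.637, -0.392, 0.0]]
```

```bash
cat > go.py <<'E'
import sys
from h import *
from scipy.spatial.transform import Rotation as Ro
def delta(P,yaw):
    o=telemetry.get_obs(); q=o["eef_rot"]; R=Ro.from_quat([q[1],q[2],q[3],q[0]])
    D=Ro.from_euler('z',yaw)*Ro.from_euler('x',np.pi)
    d=R.inv().apply(np.array(P)-o["eef_pos"])
    w=(R.inv()*D).as_rotvec()
    print("t",round(o["time_s"],2),"pos",o["eef_pos"].round(4),"F",o["wrist_force"].round(1),"op",round(o["opening"],3),"q",o["q"].round(2))
    print("units shift",(d/.2).round(4),"turn",(w/np.pi).round(4))
if __name__=="__main__":
    a=list(map(float,sys.argv[1:])); delta(a[:3],a[3])
E
python3 go.py .4764 .3001 .15 .0085
python3 -m pendant '[[[0.1,-0.2,0,0,0,0.034],[0.15,-0.25,0,0,0,0.034],[0.15,-0.25,0,0,0,0],[0.15,-0.25,0,0,0,0],[0.15,-0.25,0,0,0,0],[0.15,-0.25,0,0,0,0],[0.15,-0.25,0,0,0,0],[0.15,-0.25,0,0,0,0],[0.15,-0.25,0,0,0,0],[0.15,-0.25,0,0,0,0],[0.15,-0.25,0,0,0,0],[0.1,-0.2,0,0,0,0]]]' 0
python3 go.py .4764 .3001 .15 .0085
```

```text
t 0.3 pos [ 0.1259 -0.5609  0.231 ] F [-0.2 -0.2  0.4] op 1.001 q [-1.56  0.18  1.61 -0.    1.35 -0.21]
units shift [ 2.6525 -3.8162  0.4075] turn [-0.0002 -0.      0.0676]
time_s: 1.8
eef_pos: [0.4607, 0.0399, 0.2327]
eef_rot: [0.003, 1.0, -0.004, 0.005]
wrist_force: [0.1, -0.4, 0.9]
opening: 0.997
t 1.8 pos [0.4607 0.0399 0.2327] F [ 0.1 -0.4  0.9] op 0.997 q [-0.17 -0.09  1.88 -0.    1.34  1.41]
units shift [ 0.0639 -1.3038  0.4073] turn [ 0.0017 -0.0029 -0.0054]
```

```bash
python3 -m pendant '[[[0.02,-0.28,0.05,0,0,-0.005],[0.02,-0.28,0.05,0,0,0],[0.02,-0.28,0.05,0,0,0],[0,-0.25,0.05,0,0,0],[0,-0.15,0.05,0,0,0],[0,0,0,0,0,0]]]' 0
python3 go.py .4764 .3001 .15 .0085
```

```text
time_s: 2.55
eef_pos: [0.4729, 0.2991, 0.1804]
eef_rot: [0.003, 1.0, 0.006, 0.006]
wrist_force: [0.7, -0.8, 0.3]
opening: 1.0
t 2.55 pos [0.4729 0.2991 0.1804] F [ 0.7 -0.8  0.3] op 1.0 q [ 0.36  0.19  1.7  -0.01  1.24  1.92]
units shift [ 0.0156 -0.0056  0.1519] turn [ 0.0019 -0.004   0.0014]
```

```bash
python3 -m pendant '[[[0.016,-0.006,0.07,0.002,-0.004,0.001],[0,0,0.08,0,0,0],[0,0,0,0,0,0]]]' 0
python3 go.py .4764 .3001 .061 .0085
python3 - <<'E'
from h import *
t=imaging.camera("top"); s=imaging.camera("scene")
crop(s,300,60,150,150,4,"pics/s1.png")
E
```

```text
time_s: 2.92
eef_pos: [0.4768, 0.298, 0.1483]
eef_rot: [0.0, 1.0, 0.004, -0.001]
wrist_force: [-0.3, 0.0, 0.3]
opening: 1.004
t 2.92 pos [0.4768 0.298  0.1483] F [-0.3  0.   0.3] op 1.004 q [0.35 0.24 1.71 0.   1.19 1.91]
units shift [-0.0013 -0.0103  0.4363] turn [ 0.      0.0004 -0.0003]
```

View pics/s1.png

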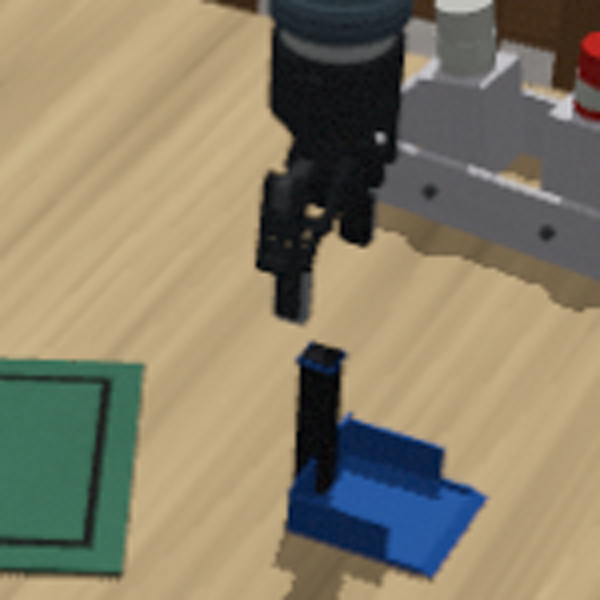

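The gripper hovers above the grip (crop 320,355), with its fingers at (292,300) and (357,215), one on each side of it. Descending.

```bash
python3 -m pendant '[[[-0.001,-0.010,0.1,0,0,0],[0,0,0.12,0,0,0],[0,0,0.12,0,0,0],[0,0,0.08,0,0,0],[0,0,0,0,0,0]]]' 0
python3 go.py .4764 .3001 .061 .0085
```

```text
time_s: 3.65
eef_pos: [0.4816, 0.3003, 0.0678]
eef_rot: [-0.002, 1.0, 0.002, 0.004]
wrist_force: [-1.0, -0.6, 0.1]
opening: 1.003
t 3.65 pos [0.4816 0.3003 0.0678] F [-1.  -0.6  0.1] op 1.003 q [0.35 0.36 1.75 0.   1.02 1.91]
units shift [-0.0262  0.0009  0.0336] turn [-0.0011 -0.0028 -0.0011]
```

```bash
python3 -m pendant '[[[-0.026,0.001,0.034,-0.001,-0.003,-0.001],[0,0,0,0,0,0],[0,0,0,0,0,0]]]' 0
python3 go.py .4764 .3001 .061 .0085
```

```text
time_s: 4.03
eef_pos: [0.4777, 0.3006, 0.0628]
eef_rot: [-0.001, 1.0, 0.004, 0.001]
wrist_force: [0.2, 0.4, -0.2]
opening: 1.0
t 4.03 pos [0.4777 0.3006 0.0628] F [ 0.2  0.4 -0.2] op 1.0 q [0.35 0.37 1.75 0.   1.02 1.91]
units shift [-0.0064  0.0026  0.0089] turn [-0.0004 -0.0007 -0.0001]
```

```bash
python3 -m pendant '[[[-0.006,0.002,0.009,0,-0.001,0],[0,0,0,0,0,0],[0,0,0,0,0,0],[0,0,0,0,0,0],[0,0,0,0,0,0],[0,0,0,0,0,0],[0,0,0,0,0,0],[0,0,0,0,0,0]]]' 1
python3 go.py .4764 .3001 .061 .0085
python3 -m pendant '[[[0,0,0,0,0,0],[0,0,0,0,0,0]]]'
python3 go.py .4764 .3001 .061 .0085
```

```text
time_s: 5.03
eef_pos: [0.4769, 0.3005, 0.0618]
eef_rot: [-0.001, 1.0, 0.004, 0.0]
wrist_force: [-0.4, 0.9, 0.4]
opening: 0.22
t 5.03 pos [0.4769 0.3005 0.0618] F [-0.4  0.9  0.4] op 0.22 q [0.35 0.37 1.75 0.   1.02 1.91]
units shift [-0.0027  0.0019  0.0039] turn [-0.0006 -0.0001 -0.    ]
time_s: 5.28
eef_pos: [0.477, 0.3005, 0.0618]
eef_rot: [-0.001, 1.0, 0.004, 0.0]
wrist_force: [-0.7, 0.2, 0.2]
opening: 0.225
t 5.28 pos [0.477  0.3005 0.0618] F [-0.7  0.2  0.2] op 0.225 q [0.35 0.37 1.75 0.   1.02 1.91]
units shift [-0.0028  0.0019  0.0039] turn [-0.0006 -0.0001 -0.    ]
```

```bash
python3 -m pendant '[[[0,0,-0.05,0,0,0],[0,0,-0.15,0,0,0],[0,0,-0.15,0,0,0],[0,0,-0.1,0,0,0],[0,0,0,0,0,0]]]' 
python3 go.py .4675 -.0482 .15 .1004
```

```text
time_s: 5.9
eef_pos: [0.4759, 0.2999, 0.1551]
eef_rot: [-0.001, 1.0, 0.004, -0.001]
wrist_force: [0.5, 0.7, -1.6]
opening: 0.227
t 5.9 pos [0.4759 0.2999 0.1551] F [ 0.5  0.7 -1.6] op 0.227 q [0.35 0.23 1.71 0.   1.2  1.91]
units shift [-0.0566  1.7402  0.0234] turn [-0.0004  0.0006 -0.0293]
```

```bash
python3 -m pendant '[[[0,0.1,0,0,0,-0.003],[0,0.2,0,0,0,-0.003],[0,0.2,0,0,0,-0.003],[0,0.2,0,0,0,-0.003],[0,0.2,0,0,0,-0.003],[0,0.2,0,0,0,-0.003],[0,0.2,0,0,0,-0.003],[0,0.2,0,0,0,-0.003],[0,0.15,0,0,0,-0.003],[0,0.05,0,0,0,0],[0,0,0,0,0,0]]]' 
python3 go.py .4675 -.0482 .15 .1004
```

```text
time_s: 7.28
eef_pos: [0.4865, -0.0488, 0.1447]
eef_rot: [-0.002, 0.999, 0.048, -0.008]
wrist_force: [0.1, -0.3, -1.7]
opening: 0.228
t 7.28 pos [ 0.4865 -0.0488  0.1447] F [ 0.1 -0.3 -1.7] op 0.228 q [-0.34  0.1   1.89 -0.    1.17  1.13]
units shift [-0.0949 -0.0121 -0.0251] turn [-0.0015  0.005  -0.0011]
```

```bash
python3 -m pendant '[[[-0.095,-0.012,-0.025,-0.001,0.005,-0.001],[0,0,0,0,0,0],[0,0,0,0,0,0]]]' 
python3 go.py .4675 -.0482 .15 .1004
python3 - <<'E'
from h import *
t=imaging.camera("top"); s=imaging.camera("scene")
crop(s,260,160,180,160,4,"pics/s2.png");crop(t,250,110,140,190,3,"pics/t2.png")
E
```

```text
time_s: 7.65
eef_pos: [0.4669, -0.0454, 0.1491]
eef_rot: [-0.002, 0.999, 0.051, -0.0]
wrist_force: [-0.3, -0.2, -1.4]
opening: 0.226
t 7.65 pos [ 0.4669 -0.0454  0.1491] F [-0.3 -0.2 -1.4] op 0.226 q [-0.35  0.04  1.94  0.    1.16  1.12]
units shift [ 0.0014  0.0144 -0.0044] turn [-0.001   0.0002  0.0006]
```

View pics/s2.png

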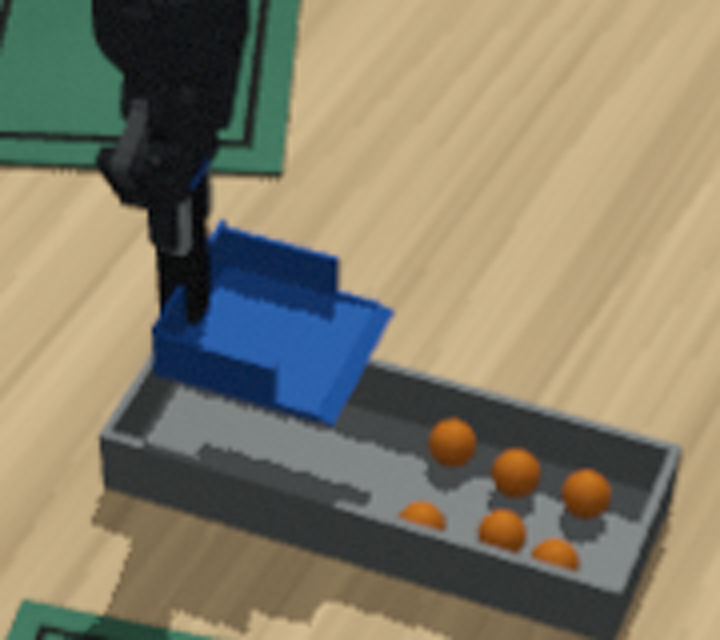

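View pics/t2.png

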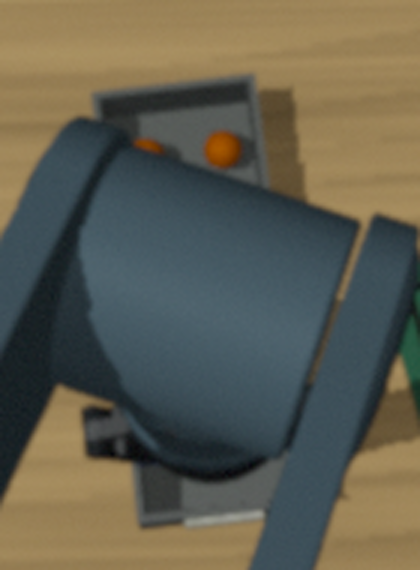

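The scoop is held level above the empty near half, with lip corners at crop (393,312) and (333,425). I'll check its in-hand pose against those.

```bash
python3 - <<'E'
from fit import *
z=.0873
uv=cv([[393,313],[332,426],[154,377]],260,160,4)
p,r=fit([(s,[[.05,.045,z+.002],[.05,-.045,z],[-.05,-.045,z]],uv)],[.5,-.04,.1])
print(p,r.round(1).tolist())
o=telemetry.get_obs()["eef_pos"]; print("expect",o[:2]+.0515*np.array([np.cos(.1),np.sin(.1)]))
print("want",[.519,-.043,.1004])
E
python3 go.py .4675 -.0482 .0668 .1004
```

```text
[ 0.51904602 -0.04118575  0.11019697] [[0.2, -0.4], [0.1, 0.5], [-0.3, -0.1]]
expect [ 0.51810563 -0.04067314]
want [0.519, -0.043, 0.1004]
t 7.85 pos [ 0.4669 -0.0458  0.149 ] F [ 0.  -0.  -2.1] op 0.229 q [-0.35  0.04  1.94  0.    1.16  1.11]
units shift [0.0024 0.0135 0.411 ] turn [-0.001   0.0004  0.0005]
```

```bash
python3 -m pendant '[[[0,0.013,0.1,-0.001,0,0],[-0.006,0,0.1,0,0,0],[-0.006,0,0.1,0,0,0],[-0.006,0,0.0,0,0,0],[0,0,0,0,0,0]]]' 
python3 go.py .4675 -.0482 .0668 .1004
```

```text
time_s: 8.48
eef_pos: [0.4658, -0.0491, 0.0885]
eef_rot: [0.0, 0.999, 0.051, 0.001]
wrist_force: [0.7, -0.8, -1.9]
opening: 0.225
t 8.47 pos [ 0.4658 -0.0491  0.0885] F [ 0.7 -0.8 -1.9] op 0.225 q [-0.36  0.13  1.98 -0.    1.02  1.11]
units shift [ 0.0086 -0.0038  0.1086] turn [ 0.0003 -0.0004  0.0006]
```

```bash
python3 -m pendant '[[[0.008,-0.004,0.04,0,0,0],[0,0,0.04,0,0,0],[0,0,0,0,0,0]]]' 
python3 go.py .4675 -.0482 .0668 .1004
python3 -m pendant '[[[0,0,0.02,0,0,0],[0,0,0.0,0,0,0]]]' 
python3 go.py .4675 -.0482 .0668 .1004
```

```text
time_s: 8.85
eef_pos: [0.4688, -0.0485, 0.073]
eef_rot: [0.001, 0.999, 0.051, 0.002]
wrist_force: [0.1, 0.4, -1.6]
opening: 0.229
t 8.85 pos [ 0.4688 -0.0485  0.073 ] F [ 0.1  0.4 -1.6] op 0.229 q [-0.36  0.16  1.99 -0.    0.99  1.11]
units shift [-0.0065 -0.0022  0.0311] turn [ 0.0007 -0.0012  0.0006]
time_s: 9.1
eef_pos: [0.4689, -0.0485, 0.0689]
eef_rot: [0.001, 0.999, 0.051, 0.002]
wrist_force: [-0.8, 0.1, -2.0]
opening: 0.227
t 9.1 pos [ 0.4689 -0.0485  0.0689] F [-0.8  0.1 -2. ] op 0.227 q [-0.36  0.17  1.99 -0.    0.98  1.11]
units shift [-0.007  -0.0023  0.0103] turn [ 0.0008 -0.0013  0.0006]
```

```bash
python3 -m pendant '[[[0,0,0.012,0.001,-0.001,0.001],[0,0,0.0,0,0,0]]]' 
python3 go.py .4675 -.0482 .0668 .1004
python3 -m pendant '[[[0,0,0.008,0,0,0],[0,0,0.0,0,0,0]]]' 
python3 go.py .4675 -.0482 .0668 .1004
```

```text
time_s: 9.35
eef_pos: [0.4694, -0.0487, 0.0668]
eef_rot: [-0.0, 0.999, 0.049, 0.001]
wrist_force: [-0.4, -0.5, -1.3]
opening: 0.227
t 9.35 pos [ 0.4694 -0.0487  0.0668] F [-0.4 -0.5 -1.3] op 0.227 q [-0.36  0.18  1.99  0.    0.98  1.11]
units shift [-0.0094 -0.0033 -0.0001] turn [-0.0002 -0.0005 -0.0004]
time_s: 9.6
eef_pos: [0.4698, -0.0486, 0.067]
eef_rot: [-0.0, 0.999, 0.05, 0.001]
wrist_force: [-0.6, 0.7, -1.6]
opening: 0.229
t 9.6 pos [ 0.4698 -0.0486  0.067 ] F [-0.6  0.7 -1.6] op 0.229 q [-0.36  0.18  1.98  0.    0.98  1.11]
units shift [-0.011  -0.0032  0.001 ] turn [-0.0001 -0.0005 -0.0003]
```

```bash
python3 -m pendant '[[[0,0,0.015,0,0,0],[0,0,0.015,0,0,0]]]' 
python3 go.py .4675 -.0482 .0668 .1004
```

```text
time_s: 9.85
eef_pos: [0.4701, -0.0486, 0.0666]
eef_rot: [-0.0, 0.999, 0.05, -0.0]
wrist_force: [-20.3, 5.9, 43.4]
opening: 0.225
t 9.85 pos [ 0.4701 -0.0486  0.0666] F [-20.3   5.9  43.4] op 0.225 q [-0.36  0.18  1.98  0.    0.98  1.11]
units shift [-0.0127 -0.0031 -0.0012] turn [-0.0002  0.0002  0.0001]
```

```bash
python3 -m pendant '[[[0,0,-0.002,0,0,0],[0.03,-0.001,0.001,0,0,0],[0.04,0,0.001,0,0,0],[0.04,0,0.001,0,0,0],[0.04,0,0.001,0,0,0]]]' 
python3 go.py .622 -.0326 .0668 .1004
```

```text
time_s: 10.48
eef_pos: [0.5015, -0.0456, 0.0666]
eef_rot: [0.0, 0.999, 0.05, -0.001]
wrist_force: [-5.6, 0.7, 8.0]
opening: 0.228
t 10.47 pos [ 0.5015 -0.0456  0.0666] F [-5.6  0.7  8. ] op 0.228 q [-0.33  0.24  1.9  -0.    0.99  1.14]
units shift [ 0.6059 -0.0041 -0.0018] turn [0.0001 0.0005 0.0001]
```

```bash
python3 -m pendant '[[[0.04,-0.001,0.001,0,0,0],[0.04,-0.001,0.001,0,0,0],[0.04,-0.001,0.001,0,0,0],[0.04,0,0.001,0,0,0],[0.04,0,0.001,0,0,0],[0.04,0,0.001,0,0,0]]]' 
python3 go.py .622 -.0326 .0668 .1004
python3 - <<'E'
from h import *
s=imaging.camera("scene")
crop(s,260,190,200,150,4,"pics/s3.png")
E
```

```text
time_s: 11.22
eef_pos: [0.5532, -0.0408, 0.0668]
eef_rot: [0.001, 0.999, 0.051, -0.002]
wrist_force: [-5.3, -0.7, 8.0]
opening: 0.228
t 11.22 pos [ 0.5532 -0.0408  0.0668] F [-5.3 -0.7  8. ] op 0.228 q [-0.29  0.34  1.77 -0.    1.03  1.19]
units shift [ 0.3461 -0.006  -0.0018] turn [0.0005 0.0015 0.0004]
```

View pics/s3.png

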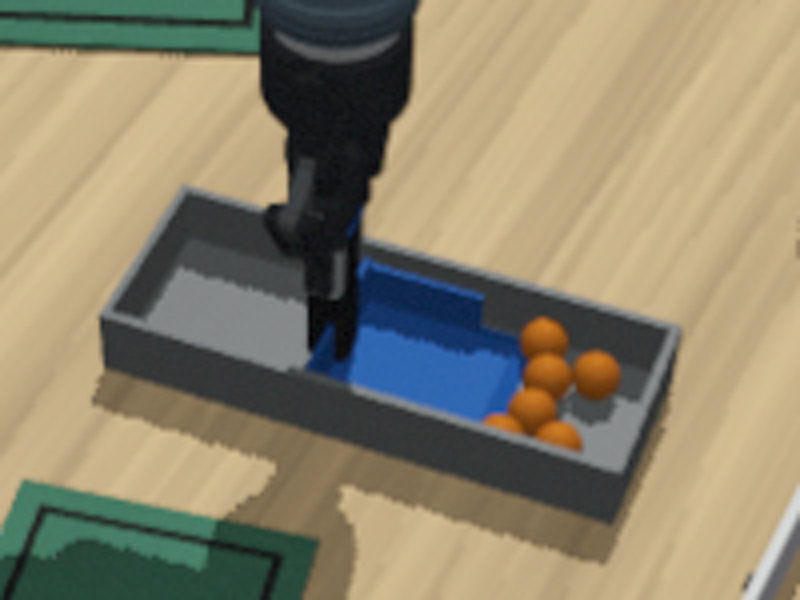

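The balls are bunched on the lip around crop (545,375), and the scoop is flat on the bin floor. Continuing.

```bash
python3 -m pendant '[[[0.04,-0.002,0.001,0,0.001,0],[0.04,-0.001,0.001,0,0,0],[0.04,-0.001,0.001,0,0,0],[0.04,-0.001,0.001,0,0,0],[0.04,-0.001,0.001,0,0,0]]]' 
python3 go.py .622 -.0326 .0668 .1004
```

```text
time_s: 11.9
eef_pos: [0.5962, -0.0359, 0.0667]
eef_rot: [0.001, 0.999, 0.051, -0.001]
wrist_force: [-5.9, 0.1, 7.2]
opening: 0.223
t 11.9 pos [ 0.5962 -0.0359  0.0667] F [-5.9  0.1  7.2] op 0.223 q [-0.26  0.42  1.66 -0.    1.06  1.21]
units shift [ 0.1298 -0.0034 -0.0009] turn [0.0008 0.001  0.0005]
```

```bash
python3 -m pendant '[[[0.04,-0.002,0.001,0,0,0],[0.04,0,0.001,0,0,0],[0.03,0,0.001,0,0,0]]]' 
python3 go.py .622 -.0326 .0668 .1004
python3 - <<'E'
from h import *
s=imaging.camera("scene")
crop(s,260,190,200,150,4,"pics/s4.png")
E
```

```text
time_s: 12.28
eef_pos: [0.6197, -0.0335, 0.0668]
eef_rot: [0.002, 0.999, 0.051, -0.002]
wrist_force: [-4.9, -1.8, 7.1]
opening: 0.226
t 12.28 pos [ 0.6197 -0.0335  0.0668] F [-4.9 -1.8  7.1] op 0.226 q [-0.24  0.47  1.6  -0.    1.08  1.23]
units shift [ 0.0119 -0.0032 -0.0003] turn [0.0009 0.0014 0.0005]
```

View pics/s4.png

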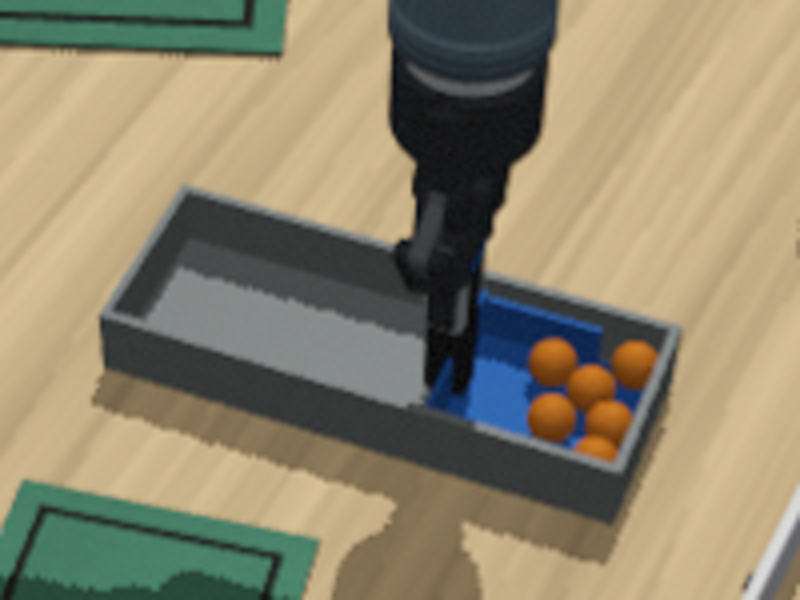

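All six balls appear to be in the pan, or on the sill for the front ones near (633,363) and (600,445). I'll go on to wall contact.

```bash
python3 -m pendant '[[[0.02,-0.002,0.001,0,0.001,0],[0.012,0,0.001,0,0,0]]]' 
python3 go.py .622 -.0326 .0668 .1004
python3 -m pendant '[[[0.012,-0.001,0.001,0,0.001,0],[0,0,0,0,0,0],[0,0,0,0,0,0]]]' 
python3 go.py .622 -.0326 .0668 .1004
python3 - <<'E'
from h import *
s=imaging.camera("scene")
crop(s,340,240,110,90,7,"pics/s5.png")
E
```

```text
time_s: 12.58
eef_pos: [0.6226, -0.0331, 0.0674]
eef_rot: [0.002, 0.999, 0.051, -0.006]
wrist_force: [-17.6, -1.6, 19.3]
opening: 0.23
t 12.57 pos [ 0.6226 -0.0331  0.0674] F [-17.6  -1.6  19.3] op 0.23 q [-0.24  0.48  1.58 -0.01  1.1   1.23]
units shift [-0.0027 -0.0026  0.0031] turn [0.0008 0.004  0.0007]
time_s: 12.95
eef_pos: [0.6227, -0.0331, 0.0679]
eef_rot: [0.002, 0.999, 0.051, -0.008]
wrist_force: [-3.0, -0.6, 4.7]
opening: 0.227
t 12.95 pos [ 0.6227 -0.0331  0.0679] F [-3.  -0.6  4.7] op 0.227 q [-0.24  0.48  1.58 -0.01  1.1   1.23]
units shift [-0.0034 -0.0027  0.0057] turn [0.0008 0.0052 0.0006]
```

View pics/s5.png

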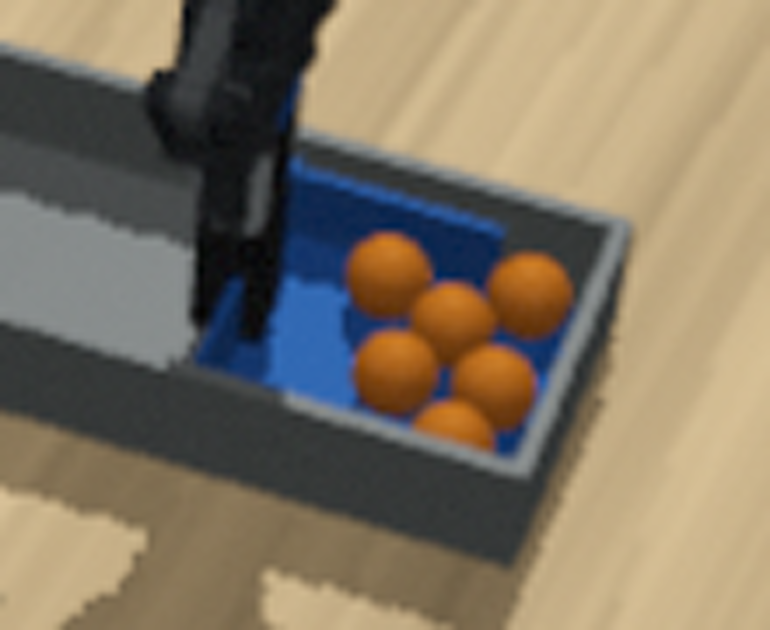

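Wall contact is confirmed (-17 N), and the tool has pitched about 1° lip-down. I'll tilt back slightly while easing off the wall, then lift.

```bash
python3 -m pendant '[[[-0.012,-0.001,-0.01,0,0.008,0],[-0.012,0,-0.01,0,0.008,0],[-0.002,0,-0.02,0,0.004,0],[0,0,-0.03,0,0,0],[0,0,-0.04,0,0,0],[0,0,0,0,0,0]]]' 
python3 go.py .60 -.035 .19 .1004
python3 - <<'E'
from h import *
s=imaging.camera("scene")
crop(s,340,220,110,90,7,"pics/s6.png")
E
```

```text
time_s: 13.75
eef_pos: [0.6156, -0.0328, 0.0892]
eef_rot: [-0.001, 0.998, 0.051, 0.025]
wrist_force: [-0.1, 0.6, -2.8]
opening: 0.227
t 13.75 pos [ 0.6156 -0.0328  0.0892] F [-0.1  0.6 -2.8] op 0.227 q [-0.25  0.4   1.64  0.02  1.05  1.21]
units shift [-0.0537  0.0034 -0.5074] turn [ 0.0004 -0.0157  0.0007]
```

View pics/s6.png

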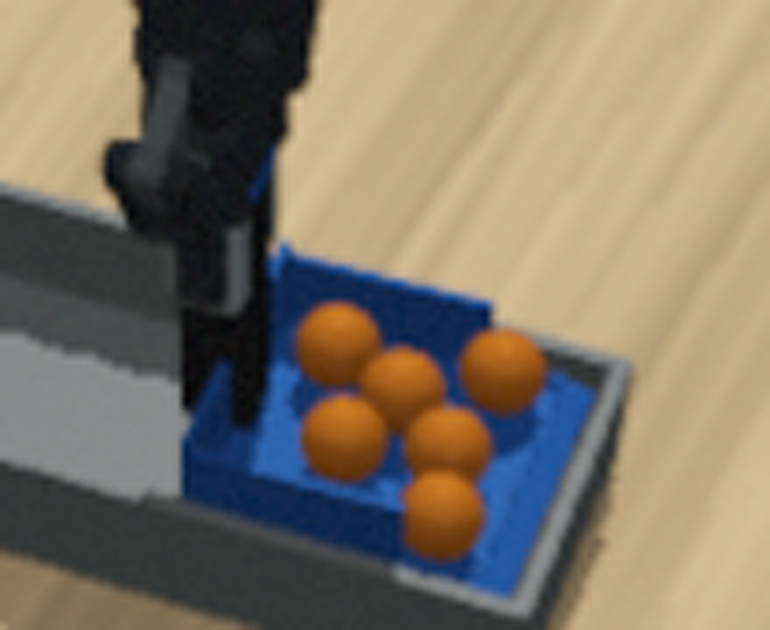

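All six balls are in the pan, behind the sill. Lifting on with the slight back tilt.

```bash
python3 -m pendant '[[[0,0,-0.03,0,0,0],[0,0,-0.05,0,0,0],[0,0,-0.07,0,0,0],[0,0,-0.08,0,0,0],[0,0,-0.08,0,0,0],[0,0,-0.08,0,0,0],[0,0,-0.08,0,0,0],[0,0,-0.07,0,0,0],[0,0,-0.05,0,0,0],[0,0,-0.03,0,0,0],[0,0,0,0,0,0]]]' 
python3 go.py .4945 -.2586 .21 .1004
python3 - <<'E'
from h import *
s=imaging.camera("scene")
crop(s,310,150,150,120,5,"pics/s7.png")
E
```

```text
time_s: 15.18
eef_pos: [0.6094, -0.0333, 0.2227]
eef_rot: [-0.0, 0.998, 0.051, 0.025]
wrist_force: [-0.3, 0.3, -2.4]
opening: 0.226
t 15.18 pos [ 0.6094 -0.0333  0.2227] F [-0.3  0.3 -2.4] op 0.226 q [-0.26  0.23  1.57  0.02  1.3   1.21]
units shift [-0.6893  1.0614  0.0305] turn [ 0.0006 -0.0161  0.0007]
```

View pics/s7.png

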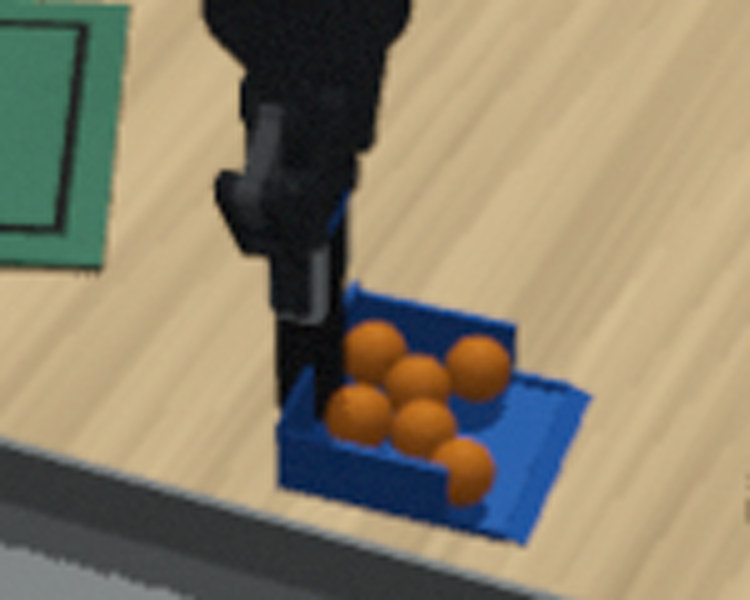

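```bash
python3 -m pendant '[[[-0.007,0.01,0,0,0,0],[-0.014,0.022,0,0,0,0],[-0.02,0.034,0,0,0,0],[-0.028,0.046,0,0,0,0],[-0.035,0.058,0,0,0,0],[-0.042,0.07,0,0,0,0],[-0.046,0.075,0,0,0,0],[-0.046,0.075,0,0,0,0],[-0.046,0.075,0,0,0,0],[-0.046,0.075,0,0,0,0],[-0.046,0.075,0,0,0,0],[-0.046,0.075,0,0,0,0]]]' 
python3 go.py .4945 -.2586 .21 .1004
```

```text
time_s: 16.73
eef_pos: [0.5333, -0.1898, 0.2163]
eef_rot: [-0.0, 0.998, 0.051, 0.023]
wrist_force: [0.7, 1.0, -3.2]
opening: 0.225
t 16.73 pos [ 0.5333 -0.1898  0.2163] F [ 0.7  1.  -3.2] op 0.225 q [-0.57  0.14  1.68  0.03  1.28  0.89]
units shift [-0.2293  0.3223  0.0212] turn [ 0.0005 -0.0149  0.0006]
```

```bash
python3 -m pendant '[[[-0.046,0.073,0,0,0,0],[-0.042,0.065,0,0,0,0],[-0.037,0.054,0,0,0,0],[-0.031,0.042,0,0,0,0],[-0.025,0.032,0,0,0,0],[-0.02,0.022,0,0,0,0],[-0.014,0.012,0,0,0,0],[-0.006,0.004,0,0,0,0],[0,0,0,0,0,0],[0,0,0,0,0,0]]]' 
python3 go.py .4945 -.2586 .20 .1004
python3 - <<'E'
from h import *
s=imaging.camera("scene")
crop(s,180,200,200,150,4,"pics/s8.png")
E
```

```text
time_s: 17.98
eef_pos: [0.4928, -0.2594, 0.2142]
eef_rot: [-0.001, 0.998, 0.051, 0.024]
wrist_force: [0.8, 0.5, -1.9]
opening: 0.229
t 17.98 pos [ 0.4928 -0.2594  0.2142] F [ 0.8  0.5 -1.9] op 0.229 q [-0.72  0.13  1.7   0.04  1.28  0.74]
units shift [ 0.0053 -0.0033  0.0711] turn [ 0.0003 -0.015   0.0005]
```

View pics/s8.png

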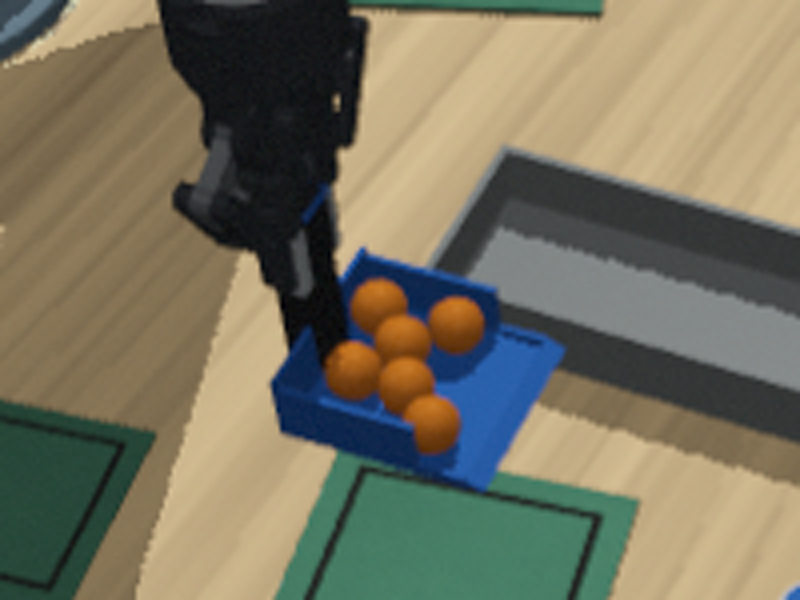

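```bash
python3 -m pendant '[[[0.002,0,0,0,-0.004,0],[0.002,0,0,0,-0.004,0],[0,0,0,0,-0.004,0],[0,0,0,0,-0.002,0],[0,0,0,0,0,0],[0,0,0,0,0,0]]]' 
python3 go.py .4945 -.2586 .21 .1004
python3 - <<'E'
from h import *
s=imaging.camera("scene")
crop(s,230,245,105,90,7,"pics/s9.png")
E
```

```text
time_s: 18.77
eef_pos: [0.4941, -0.259, 0.2141]
eef_rot: [0.0, 0.999, 0.051, 0.0]
wrist_force: [0.1, -0.7, -3.0]
opening: 0.229
t 18.77 pos [ 0.4941 -0.259   0.2141] F [ 0.1 -0.7 -3. ] op 0.229 q [-0.7   0.16  1.67 -0.    1.31  0.77]
units shift [ 0.002  -0.0018  0.0206] turn [ 0.0003 -0.      0.0007]
```

View pics/s9.png

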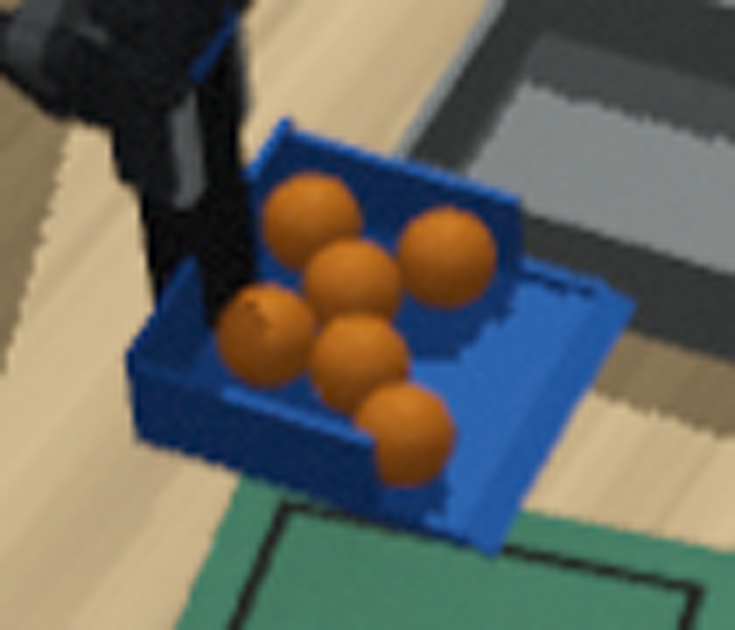

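Six balls are still in the pan, settled and away from the lip. I'll check the scoop's actual level and position from this picture.

Run:
```python
from fit import *
from scipy.spatial.transform import Rotation as Ro
from go import delta
uv=cv([[635,303],[495,553],[137,438],[522,200],[287,117],[127,353]],230,245,7)
L=np.array([[.05,.045,.002],[.05,-.045,0],[-.0495,-.045,0],[.018,.045,.03],[-.0495,.045,.034],[-.0495,-.045,.032]])
def r(p): return (proj(s,Ro.from_euler('ZYX',p[3:]).apply(L)+p[:3])-uv).ravel()
q=least_squares(r,[.545,-.253,.15,.1,0,0]); p=q.x
print(p[:3].round(4),np.degrees(p[3:]).round(2),q.fun.round(1))
print(unproj(t,[[424.8,228]],.004))
o=telemetry.get_obs(); print(o["dq"].round(4))
```

```text
[ 0.545  -0.252   0.1496] [ 6.02 -0.16 -2.08] [ 0.   0.4 -0.1  0.1  0.2  0.1 -0.1 -0.5 -0.1 -0.   0.1 -0. ]
[[ 0.54511377 -0.25344099  0.004     ]]
[-0.001   0.      0.0012  0.0005 -0.0011  0.0018]
```

Scoop is at (0.545, -0.252, 0.150), which is 1–2 mm from the mat centre, with pitch about 0°. I'll wait a moment, re-check for steadiness and hand in.

```bash
python3 -m pendant '[[[0,0,0,0,0,0],[0,0,0,0,0,0],[0,0,0,0,0,0],[0,0,0,0,0,0],[0,0,0,0,0,0],[0,0,0,0,0,0],[0,0,0,0,0,0],[0,0,0,0,0,0]]]' 
python3 go.py .4945 -.2586 .21 .1004
python3 - <<'E'
from h import *
s=imaging.camera("scene"); cv2.imwrite("pics/s10.png",s["pixels"])
E
```

```text
time_s: 19.92
eef_pos: [0.494, -0.2591, 0.2142]
eef_rot: [0.001, 0.999, 0.051, 0.0]
wrist_force: [0.4, -0.6, -1.5]
opening: 0.227
t 19.93 pos [ 0.494  -0.2591  0.2142] F [ 0.4 -0.6 -1.5] op 0.227 q [-0.7   0.16  1.67 -0.    1.31  0.77]
units shift [ 0.0028 -0.0022  0.0212] turn [ 0.0003 -0.0001  0.0006]
```

View pics/s10.png

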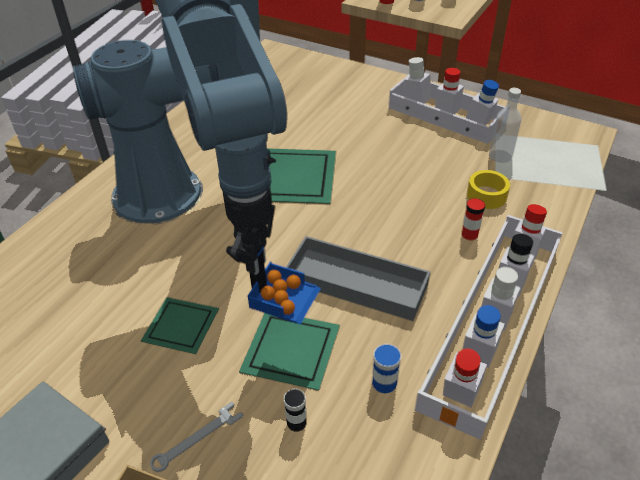

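The scoop, holding six balls, is steady at (283,292), above the 160 mm mat. The bin is empty, and the tubes at (473,220), (386,368) and (295,410) are where they were.

```bash
python3 -c "
from bench import ctrl; print(ctrl.hand_in())"
```

```text
the job is handed in; nothing more can be done
None
```

I gripped the scoop by its black grip and pushed it along the bin floor to the end wall, which picked up all six balls. I lifted it with a slight back tilt, carried it over the 160 mm mat and levelled it. I handed in at about 20 s, still holding it.

**Last checks:**
- **Position:** the scoop's origin was 1–2 mm from the mat centre, with its underside at about 0.15 m.
- **Level:** the tool was vertical to within 0.1°. The scoop fitted from the picture gave pitch about 0° but roll about -2°. I put the roll down to pixel noise, since the tool itself was vertical, and did not correct it.
- **Steadiness:** the pose stayed within 0.1 mm over the final 1 s hold, with the grip opening unchanged.
- **Surroundings:** six balls were visible in the pan, the bin was empty and the three tubes had not moved.
- **Forces:** the highest wrist reading was about 48 N, from one brief press of the scoop on the bin floor. That is below the 120 N limit, and the gripper itself touched nothing but the grip.

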